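# Flip the cured panel's station tag

### The job

The round panel on the drying board has cured, so mark its station: with your fingertips gently push the white flip tag hinged in front of the round panel up and right over its hinge, until it lies flat and level over the board with its other face showing, then take your hand away. Push only, do not pinch or grip the tag, and do not slap it over. Leave the other two tags, the panels and everything else as they are.

Things in the scene. Friction and masses are not known exactly. Their poses are not given: they have to be found in the camera images.
- drying_board: plywood drying board 260 x 560 x 18 mm on four black pipe legs, its top 130 mm above the table; fixed. Origin on the table under the board's centre; its +x points away from its front edge (the edge nearest the robot, where the three flip tags are hinged), its +y runs to the left, its z up. From left to right it has three stations 175 mm apart; each has a flip tag at the front and a cast panel lying behind it
- tag_left (a joint): angle of the left station's flip tag about its level hinge pin (along the board's y): 0 = lying level, sticking out over the board's front edge towards the robot, disc face up; 1.57 = upright; 3.14 = turned right over, lying level above the board, two-bar face up. Solid stops at both ends; starts at 0 to 0.3. Friction hinge: stays at any angle, about 0.5 N at the free edge turns it
- tag_middle (a joint): angle of the middle station's flip tag about its level hinge pin (along the board's y): 0 = lying level, sticking out over the board's front edge towards the robot, disc face up; 1.57 = upright; 3.14 = turned right over, lying level above the board, two-bar face up. Solid stops at both ends; starts at 0 to 0.3. Friction hinge: stays at any angle, about 0.5 N at the free edge turns it
- tag_right (a joint): angle of the right station's flip tag about its level hinge pin (along the board's y): 0 = lying level, sticking out over the board's front edge towards the robot, disc face up; 1.57 = upright; 3.14 = turned right over, lying level above the board, two-bar face up. Solid stops at both ends; starts at 0 to 0.3. Friction hinge: stays at any angle, about 0.5 N at the free edge turns it
- tag_left_edge (a point): middle of the left tag's free edge, mid-thickness, 75 mm from the pin; moves with the tag. The tag is a white flag 5 mm thick, 56 mm wide, 52 mm long, on a spring-steel neck 20 mm wide that gives about 1 mm per 2 N when pushed against a stop. While it sticks out, its outer 60 mm stand clear of the board, with nothing under them but the table, 140 mm below
- tag_left_hinge (a point): centre of the left tag's hinge pin, 146 mm above the table, 16 mm above the board's top, 15 mm in from the board's front edge, between two steel bracket ears 37 mm wide over all that reach 6 mm above the pin; axes as the board's
- station_left (a point): point on the board's top where the panel of the left station lies, 175 mm behind that tag's pin; the panel's centre is within about 12 mm of it
- tag_middle_edge (a point): middle of the middle tag's free edge, mid-thickness, 75 mm from the pin; moves with the tag. The tag is a white flag 5 mm thick, 56 mm wide, 52 mm long, on a spring-steel neck 20 mm wide that gives about 1 mm per 2 N when pushed against a stop. While it sticks out, its outer 60 mm stand clear of the board, with nothing under them but the table, 140 mm below
- tag_middle_hinge (a point): centre of the middle tag's hinge pin, 146 mm above the table, 16 mm above the board's top, 15 mm in from the board's front edge, between two steel bracket ears 37 mm wide over all that reach 6 mm above the pin; axes as the board's
- station_middle (a point): point on the board's top where the panel of the middle station lies, 175 mm behind that tag's pin; the panel's centre is within about 12 mm of it
- tag_right_edge (a point): middle of the right tag's free edge, mid-thickness, 75 mm from the pin; moves with the tag. The tag is a white flag 5 mm thick, 56 mm wide, 52 mm long, on a spring-steel neck 20 mm wide that gives about 1 mm per 2 N when pushed against a stop. While it sticks out, its outer 60 mm stand clear of the board, with nothing under them but the table, 140 mm below
- tag_right_hinge (a point): centre of the right tag's hinge pin, 146 mm above the table, 16 mm above the board's top, 15 mm in from the board's front edge, between two steel bracket ears 37 mm wide over all that reach 6 mm above the pin; axes as the board's
- station_right (a point): point on the board's top where the panel of the right station lies, 175 mm behind that tag's pin; the panel's centre is within about 12 mm of it
- panel_round: round cast panel, dark with pale shell chips, 104 mm across, 18 mm thick, lying on the board behind one of the tags. Origin at the centre of its underside
- panel_square: square cast panel of the same stuff, 90 x 90 x 18 mm, at another station. Leave alone
- panel_oblong: oblong cast panel of the same stuff, 55 x 105 x 18 mm, at another station. Leave alone
- glue_pot: small lidded pot, 40 mm across, 45 mm high, standing on the board between the left and middle panels. Leave alone
- scraper: scraper 150 mm long, lying on the board between the middle and right tags. Leave alone
- shell_jar: big lidded glass jar, 90 mm across, 150 mm high, on the table to the right of the board. Leave alone
- cup_a: blue plastic cup, 72 mm across, 85 mm high, on the table to the left of the board. Leave alone
- cup_b: another such cup beside it. Leave alone
- tape_roll: roll of tape lying flat, 90 mm across, 24 mm high, on the table to the right, in front. Leave alone
- spray_bottle: clear spray bottle, 54 mm across, 186 mm high, on the table to the right. Leave alone
- heat_gun: blue heat gun lying on its side on the table to the left, about 230 mm long, 75 mm high. Leave alone
Things that resemble listed ones, but are neither listed nor needed, are in the scene too. What is shaped like the panel_round but blue or orange is not meant.

How it is judged:
On the way:
1. the tag in front of the round panel stands past upright (((horizontal distance between panel_round and station_left below 0.06 m and value of joint tag_left above 1.75 rad) or (horizontal distance between panel_round and station_middle below 0.06 m and value of joint tag_middle above 1.75 rad) or (horizontal distance between panel_round and station_right below 0.06 m and value of joint tag_right above 1.75 rad))), for 0.02 s.
At the end, for the whole second after the job is handed in: The tag in front of the round panel lies turned over: its angle is above 3.0 rad (within 8 degrees of flat). All tags are at rest, and the free edges of the other two are within 10 mm of where they began (((horizontal distance between panel_round and station_left below 0.06 m and value of joint tag_left above 3 rad and distance of each of tag_middle_edge, tag_right_edge from where it was at the start of the episode below 0.01 m) or (horizontal distance between panel_round and station_middle below 0.06 m and value of joint tag_middle above 3 rad and distance of each of tag_left_edge, tag_right_edge from where it was at the start of the episode below 0.01 m) or (horizontal distance between panel_round and station_right below 0.06 m and value of joint tag_right above 3 rad and distance of each of tag_left_edge, tag_middle_edge from where it was at the start of the episode below 0.01 m)) and velocity of joint tag_left between -0.05 and 0.05 rad/s and velocity of joint tag_middle between -0.05 and 0.05 rad/s and velocity of joint tag_right between -0.05 and 0.05 rad/s); the robot touches nothing.
It fails at once if a tag of another station is pushed (its free edge moves more than 20 mm) ((not (horizontal distance between panel_round and station_left below 0.06 m) and distance of tag_left_edge from where it was at the start of the episode above 0.02 m) or (not (horizontal distance between panel_round and station_middle below 0.06 m) and distance of tag_middle_edge from where it was at the start of the episode above 0.02 m) or (not (horizontal distance between panel_round and station_right below 0.06 m) and distance of tag_right_edge from where it was at the start of the episode above 0.02 m)).
It fails at once if a tag is pinched or forced: the fingers bear on it with more than 30 N (contact force between the fingers and tag_left above 30 N or contact force between the fingers and tag_middle above 30 N or contact force between the fingers and tag_right above 30 N).
It fails at once if a tag is slapped over: it turns faster than 10 rad/s (velocity of joint any of tag_left, tag_middle, tag_right above 10 rad/s).
It fails at once if a panel is moved more than 10 mm or lifted (distance of any of panel_round, panel_square, panel_oblong from where it was at the start of the episode above 0.01 m).
It fails at once if a thing standing by is moved more than 15 mm or lifted (distance of any of glue_pot, scraper, shell_jar, cup_a, cup_b, tape_roll, spray_bottle, heat_gun from where it was at the start of the episode above 0.015 m).
It also fails if it takes over 40 s, if anything falls off the work surface, if the arm or the gripper's body presses on something with over 40 N, if the wrist force passes 120 N, or if a joint passes its speed limit or range.

### The arm

A 7-joint arm with a two-finger parallel gripper is mounted at the origin on the work surface. World frame = base frame: x ahead of the robot, y to its left, z up, the work surface at z = 0. Lengths are in m, angles in rad, forces in N, time in s.
With the tool pointing down it reaches from about 0.4 to 0.85 m from the base axis. Payload 4.5 kg.
Tool frame: the origin (TCP) lies midway between the tips of the shut fingers; the grasp point (between the pads) lies 19 mm behind it; z points along the fingers, y is the line along which they close (so a half turn about z gives the same grasp; the last joint's range is limited). The gripper opens to 88 mm and grips with 3 to 60 N. Pads are 18 mm wide; open, the fingers measure 123 mm over their backs; the gripper's body (75 mm by 187 mm) begins 45 mm behind the grasp point.
Start: joints at [1.185, 0.689, -0.195, 1.565, 0.157, 0.902, -0.215], TCP at [0.255, -0.571, 0.239] pointing down, gripper open.
Joint ranges: [-3.01, 3.01], [-0.46, 2.08], [-1.47, 1.51], [0.13, 2.56], [-1, 4.14], [0.04, 2.09], [-2.66, 2.66]. Speed limits (rad/s): [2.57, 2.57, 3.14, 3.14, 3.14, 3.14, 3.14].

### API

Orientations are given as a unit quaternion [x, y, z, w].
In Python, from plant import r gives the robot as it stands.
- The arm moves only by the tool carry_out, never from a script. Its argument "plan" is a list of rows, each an object with "rot": the turn, a rotation vector about the tool's x, y, z in rad, a list of three; "xyz": the shift along the tool's x, y, z in m, a list of three; "grip": the closure in counts, from 0 (fully open) to 255 (shut). In form: [{"rot": [wx, wy, wz], "xyz": [dx, dy, dz], "grip": grip}, ...]. A call has 1 to 8 rows; each row is the pose to reach, as a shift and turn from the pose commanded when the call began, along the tool's axes at that moment; what a row does not reach only later rows make up. A row lasts 1/12 s, in which the tool goes at most 41.7 mm and 7.16 degrees, less where a joint would pass 70% of its speed; a pose out of reach is approached as far as the arm can. A call with a gripper value outside its range is refused whole. The fingers move at their own pace and stop on an object; "squeeze" is the grip in N (left out, the last holds). Time passes only in rows, so rows that repeat a pose let the fingers close. It gives the time, the measured TCP pose, the force, the opening and the grip force at its end, in the units of the state.
- r.get_state(): the state, without advancing time (a new reading comes with each control period).
- r.snapshot(name): name is "scene" or "top" or "wrist"; returns the picture (420x560x3 uint8, red, green, blue); there is no depth.
- r.camera_params(name): a dict with "fx", "fy", "cx", "cy" (pixels), "distortion" ([k1, k2, p1, p2, k3] as OpenCV has them; the pictures are not rectified), "position" and "attitude" of the camera in the world; the wrist camera has in their place "hand_eye" (4x4, takes a point from camera to tool coordinates, whose origin is the TCP and whose axes are the flange's). Camera axes: x right, y down, z forward; pixel columns grow to the right and rows downward; lengths in m; the calibration is good to about 2 mm. A picture is of the moment at which its call begins: read the wrist's pose just before it. camera_params takes no time and is no camera call.
- r.finish_job(): hands the job in; it is judged then, once.
The state is a dict: "clock": time; "q": joint angles; "qd": joint speeds; "joint_torque": joint torques, N m; "tool_pos": TCP position; "eef_rot": TCP orientation; "contact_force": force on the tool from outside, world axes, zero at the start; "moment": the same for the moment, N m; "opening": opening from 0.0 (shut) to 1.0 (fully open); "finger_force": force on a finger pad.
Only numpy, scipy, OpenCV 4.12 (cv2) and the standard library are available. Lean on these libraries where they do the work, as an engineer would, in place of code of your own. Each camera call takes 0.05 s, during which the arm holds its last target. There are 200 camera calls.

## Working session

There is one attempt and no reset: what is moved stays moved. The work goes in short steps, Python scripts to look and compute and a tool call to move; the robot and the scene stay as the last step left them, time stands still between calls to the robot, and variables do not carry over. Pictures are saved under pics/ and viewed, at most 10 in all, crops included, and the job is handed in when it is done.

Besides the shell and the picture viewer there is one more tool, called after ">>>" as name([rows], argument=value, ...), one row to a line, values as JSON. carry_out: Moves the arm, as the interface text tells. Its arguments: {"type":"object","properties":{"plan":{"type":"array"},"squeeze":{"type":"number"}},"required":["plan"]}

```bash
mkdir -p pics
python3 - <<'E'
from plant import r
import cv2
for n in ("scene","top"):
    cv2.imwrite(f"pics/{n}0.png",r.snapshot(n)[:,:,::-1]); print(n,r.camera_params(n))
print(r.get_state())
E
```

```text
scene {'fx': 442.987857094817, 'fy': 442.987857094817, 'cx': 281.9664414390921, 'cy': 211.77447238453252, 'distortion': array([0.03475822, 0.        , 0.        , 0.        , 0.        ]), 'position': array([ 1.34321992, -0.59849432,  0.84010559]), 'attitude': array([ 0.79186271,  0.39694331, -0.20105884, -0.41828794])}
top {'fx': 458.72640670702185, 'fy': 458.72640670702185, 'cx': 273.77820407223595, 'cy': 203.07285988881716, 'distortion': array([-0.00137456,  0.        ,  0.        ,  0.        ,  0.        ]), 'position': array([0.29216106, 0.03604919, 1.41196858]), 'attitude': array([-0.69666873,  0.71176195, -0.06754667,  0.05903445])}
{'clock': 0.1, 'q': array([ 1.18479892,  0.68989271, -0.194527  ,  1.56621597,  0.15729949,
        0.90251451, -0.21513088]), 'qd': array([ 0.0004704 , -0.00368088, -0.00045409, -0.00335295, -0.00220428,
       -0.00013677, -0.00058642]), 'joint_torque': array([-2.99772852e-03, -5.28492701e+01, -1.27174672e+00, -1.53835416e+01,
       -5.26978460e-02,  1.98049813e-03,  2.69883947e-05]), 'tool_pos': array([ 0.25446929, -0.57023646,  0.23800145]), 'eef_rot': array([ 9.78046748e-01,  2.08383990e-01, -2.27540036e-04, -7.87490559e-04]), 'contact_force': array([ 0.01336174,  0.10413888, -0.05385509]), 'moment': array([0.00540187, 0.02624812, 0.02958667]), 'finger_force': 0.0, 'opening': 1.0004666820720587}
```

View pics/scene0.png

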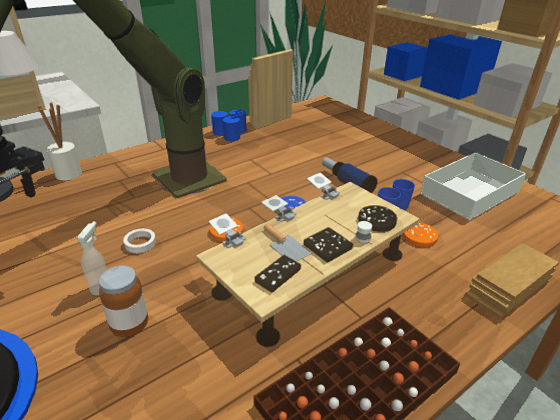

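View pics/top0.png

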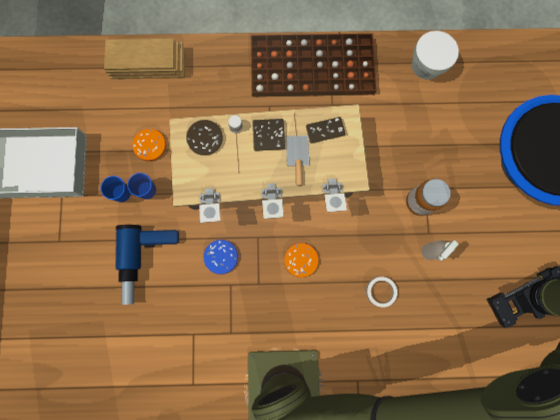

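The scene shows the drying board with the dark round panel at top-view pixel (204,137), in the left station. Its tag is at (209,205). The other round things are blue (220,257) and orange (149,144) and (302,260), which are excluded. I'll confirm the panel and tag in an enlarged crop.

```bash
python3 - <<'E'
import cv2
a=cv2.imread("pics/top0.png")
cv2.imwrite("pics/c1.png",cv2.resize(a[100:230,160:360],None,fx=4,fy=4,interpolation=cv2.INTER_CUBIC))
E
cat > h.py <<'E'
import numpy as np,cv2
from scipy.spatial.transform import Rotation as R
from plant import r
def ray(cam,uv):
    p=r.camera_params(cam);K=np.array([[p['fx'],0,p['cx']],[0,p['fy'],p['cy']],[0,0,1]])
    n=cv2.undistortPoints(np.array([[uv]],float),K,p['distortion'])[0,0]
    d=np.array([*n,1])
    if 'hand_eye' in p:
        s=r.get_state();T=np.eye(4);T[:3,:3]=R.from_quat(s['eef_rot']).as_matrix();T[:3,3]=s['tool_pos']
        T=T@np.array(p['hand_eye']);return T[:3,3],T[:3,:3]@d
    return p['position'],R.from_quat(p['attitude']).as_matrix()@d
def at_z(cam,uv,z):
    o,d=ray(cam,uv);return o+d*(z-o[2])/d[2]
def proj(cam,P):
    p=r.camera_params(cam);K=np.array([[p['fx'],0,p['cx']],[0,p['fy'],p['cy']],[0,0,1]])
    M=R.from_quat(p['attitude']).as_matrix()
    return cv2.projectPoints((np.atleast_2d(P)-p['position'])@M,np.zeros(3),np.zeros(3),K,p['distortion'])[0][:,0]
E
```

```text
(no output)
```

View pics/c1.png

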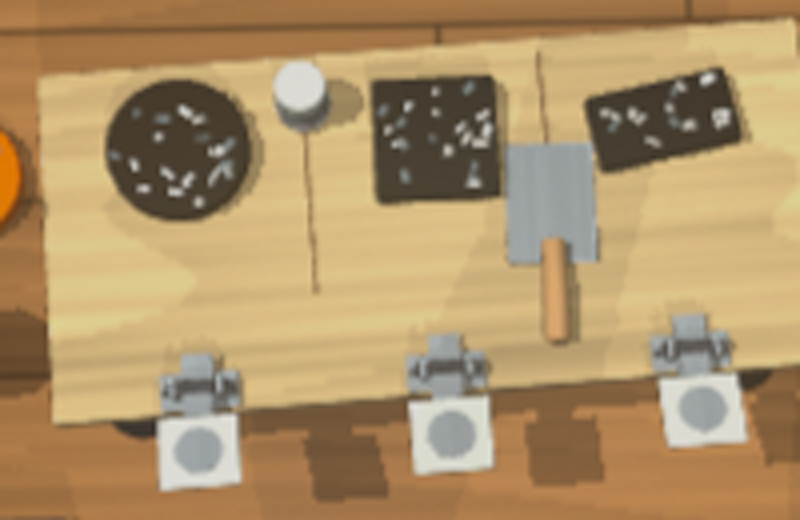

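The crop shows that the dark round panel (179,150) lies behind the left tag: pin about (200,388), free edge (161,490) to (242,483). So it's the left station.

Run:
```python
from h import *
f=lambda u,v:(160+u/4-.4,100+v/4-.4)
L,M,Rr=[at_z("top",f(*p),.148) for p in ((200,388),(447,368),(690,348))]
print(L,M,Rr,np.linalg.norm(L-Rr))
y=(L-Rr)/np.linalg.norm(L-Rr);x=np.cross(y,[0,0,1]);print("yaw",np.arctan2(x[1],x[0]),x,y)
for z in(.146,.156,.166):
    e=at_z("top",f(201.5,486.5),z);print(z,(e-L)@x,(e-L)@y,e)
print("panel",at_z("top",f(179,150),.148)-L)
print("x of tool",R.from_quat(r.get_state()['eef_rot']).as_matrix())
print(proj("scene",[L,L-.075*x]))
print(r.camera_params("wrist")["hand_eye"])
```

```text
[0.54315331 0.19768898 0.148     ] [0.55395565 0.0242904  0.148     ] [ 0.56488957 -0.14745422  0.148     ] 0.34582697404188484
yaw 0.062894437422142 [ 0.9980228   0.06285298 -0.        ] [-6.28529803e-02  9.98022797e-01  6.42068495e-16]
0.146 -0.06934423844640393 0.003399552792822808 [0.47373251 0.19672332 0.146     ]
0.156 -0.07085542356948482 0.0022230295509665455 [0.47229826 0.19545414 0.156     ]
0.166 -0.07236660869256568 0.0010465063091103057 [0.47086401 0.19418496 0.166     ]
panel [0.17441086 0.01550527 0.        ]
x of tool [[ 9.13152121e-01  4.07618210e-01 -7.73290434e-04]
 [ 4.07618927e-01 -9.13150985e-01  1.44557376e-03]
 [-1.16888733e-04 -1.63523656e-03 -9.99998656e-01]]
[[329.74480573 189.49037406]
 [312.16875765 179.54465281]]
[[ 1.06759570e-03 -9.59116795e-01 -2.83008540e-01  7.30776061e-02]
 [ 9.99999042e-01  7.74599797e-04  1.14718448e-03 -4.46866441e-04]
 [-8.81065544e-04 -2.83009493e-01  9.59116703e-01 -1.44858260e-01]
 [ 0.00000000e+00  0.00000000e+00  0.00000000e+00  1.00000000e+00]]
```

```bash
cat >> h.py <<'E'
PIN=np.array([.543,.1965,.146]);X=np.array([.998,.063,0]);Y=np.cross([0,0,1],X)
def rot(a):  # finger pitch a below horizontal, tool x forward/up
    d=np.cos(a)*X-np.sin(a)*np.array([0,0,1]);y=-Y
    return R.from_matrix(np.c_[np.cross(y,d),y,d])
def tip(th,a,rr=.045,ed=.028,push=0):
    """TCP in pin frame for tag angle th"""
    u=np.array([-np.cos(th),np.sin(th)]);w=np.array([-np.sin(th),-np.cos(th)])
    d=np.array([np.cos(a),-np.sin(a)]);n=np.array([np.sin(a),np.cos(a)])
    if a>th: p=.075*u+.0025*w-.009*n+ed*d
    else: p=rr*u+(.0025+.009*abs(n@w))*w
    return PIN+p[0]*X+[0,0,p[1]]
def rows(targets,base=None):
    s=r.get_state();p0,R0=(s['tool_pos'],R.from_quat(s['eef_rot'])) if base is None else base
    for p,q in targets:
        print("rot",(R0.inv()*q).as_rotvec().round(3).tolist(),"xyz",R0.inv().apply(p-p0).round(4).tolist())
E
python3 - <<'E'
from h import *
D=rot(np.pi/2)
rows([([.30,-.5,.34],D),([.48,-.12,.34],D)])
for th in (0,.3,.8,1.0,1.1,1.5,2,2.5,3.14): a=np.radians(60);print(th,tip(th,a)-PIN)
E
```

```text
rot [-0.002, 0.0, 0.357] xyz [0.0702, -0.0457, -0.1019]
rot [-0.002, 0.0, 0.357] xyz [0.3895, -0.3194, -0.1015]
0 [-0.06865664 -0.00433404 -0.03124871]
0.3 [-0.0660509  -0.00416955 -0.00897304]
0.8 [-0.04774494 -0.00301396  0.02331123]
1.0 [-0.03634774 -0.0022945   0.03301086]
1.1 [-0.03058823 -0.00193092  0.03489367]
1.5 [-0.01372216 -0.00086623  0.04413795]
2 [0.01168831 0.00073784 0.0441288 ]
2.5 [0.03385337 0.00213704 0.0297829 ]
3.14 [0.04489884 0.0028343  0.00705924]
```

>>> carry_out([
  {"rot": [0,0,0.1],"xyz": [0.02,-0.01,-0.04],"grip": 255},
  {"rot": [0,0,0.2],"xyz": [0.04,-0.03,-0.08],"grip": 255},
  {"rot": [0,0,0.357],"xyz": [0.07,-0.046,-0.102],"grip": 255},
  {"rot": [0,0,0.357],"xyz": [0.39,-0.319,-0.102],"grip": 255},
  {"rot": [0,0,0.357],"xyz": [0.39,-0.319,-0.102],"grip": 255},
  {"rot": [0,0,0.357],"xyz": [0.39,-0.319,-0.102],"grip": 255},
  {"rot": [0,0,0.357],"xyz": [0.39,-0.319,-0.102],"grip": 255},
  {"rot": [0,0,0.357],"xyz": [0.39,-0.319,-0.102],"grip": 255},
])

```text
clock: 0.77
tool_pos: [0.386, -0.3164, 0.3377]
eef_rot: [1.0, 0.031, -0.0, -0.0]
contact_force: [1.1, 0.8, 0.1]
opening: 0.419
finger_force: 0.0
```

>>> carry_out([
  {"rot": [0,0,0],"xyz": [0.03,-0.02,0],"grip": 255},
  {"rot": [0,0,0],"xyz": [0.06,-0.04,0],"grip": 255},
  {"rot": [0,0,0],"xyz": [0.06,-0.08,0],"grip": 255},
  {"rot": [0,0,0],"xyz": [0.06,-0.12,0],"grip": 255},
  {"rot": [0,0,0],"xyz": [0.06,-0.16,0],"grip": 255},
  {"rot": [0,0,0],"xyz": [0.06,-0.2,0],"grip": 255},
  {"rot": [0,0,0],"xyz": [0.06,-0.2,0],"grip": 255},
])

```text
clock: 1.35
tool_pos: [0.4326, -0.1064, 0.3377]
eef_rot: [0.999, 0.038, -0.0, -0.002]
contact_force: [-0.3, -0.3, -0.5]
opening: 0.006
finger_force: 0.0
```

Run:
```python
from h import *
s=r.get_state();print(s['tool_pos'],s['opening'],s['q'].round(2),s['clock'])
a=np.radians(60)
rows([([.42,.19,.30],rot(a))])
```

```text
[ 0.43259562 -0.10639017  0.33770991] 0.00576016635820948 [ 0.27  0.32 -0.18  1.93  0.07  0.9  -1.44] 1.35
rot [-0.008, 0.524, 0.011] xyz [0.0099, -0.2963, 0.0391]
```

>>> carry_out([
  {"rot": [0,0.1,0],"xyz": [0,-0.04,0.0],"grip": 255},
  {"rot": [0,0.2,0],"xyz": [0,-0.08,0.0],"grip": 255},
  {"rot": [0,0.3,0],"xyz": [0,-0.12,0.0],"grip": 255},
  {"rot": [0,0.4,0],"xyz": [0,-0.16,0.0],"grip": 255},
  {"rot": [-0.008,0.524,0.011],"xyz": [0,-0.2,0.01],"grip": 255},
  {"rot": [-0.008,0.524,0.011],"xyz": [0.005,-0.24,0.02],"grip": 255},
  {"rot": [-0.008,0.524,0.011],"xyz": [0.01,-0.28,0.03],"grip": 255},
  {"rot": [-0.008,0.524,0.011],"xyz": [0.01,-0.296,0.039],"grip": 255},
])

```text
clock: 2.02
tool_pos: [0.4354, 0.0553, 0.3253]
eef_rot: [0.971, 0.021, 0.24, 0.01]
contact_force: [0.6, -0.6, 0.3]
opening: 0.005
finger_force: 0.0
```

Run:
```python
from h import *
s=r.get_state();print(s['tool_pos'],s['q'].round(2),s['clock'],(rot(np.radians(60)).inv()*R.from_quat(s['eef_rot'])).as_rotvec())
a=np.radians(60);d=rot(a).as_matrix()[:,2]
g=tip(0,a)
print(g)
rows([(g-.12*d-[0,0,.01],rot(a)),(g-.04*X-[0,0,.01],rot(a)),(g-[0,0,.01],rot(a)),(tip(.3,a),rot(a))])
cv2.imwrite("pics/w1.png",r.snapshot("wrist")[:,:,::-1])
```

```text
[0.43538743 0.05525914 0.32525887] [-0.67  0.18  0.38  2.4   0.66  0.14 -2.48] 2.0167 [-0.03995099 -0.04034086  0.00977433]
[0.47434336 0.19216596 0.11475129]
rot [0.04, 0.04, -0.01] xyz [-0.0667, -0.1372, 0.092]
rot [0.04, 0.04, -0.01] xyz [-0.0973, -0.141, 0.1933]
rot [0.04, 0.04, -0.01] xyz [-0.0619, -0.1421, 0.2118]
rot [0.04, 0.04, -0.01] xyz [-0.0445, -0.1412, 0.1845]
```

View pics/w1.png

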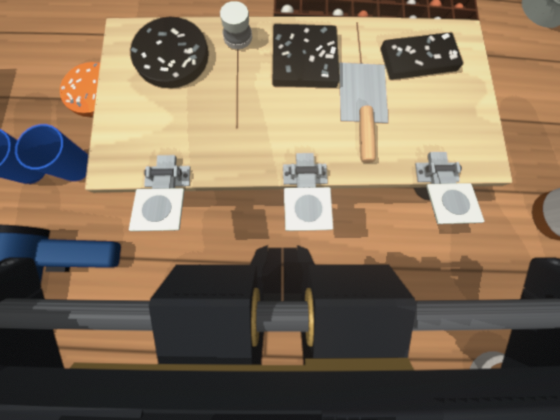

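The wrist view shows all three tags, with the left one at (157,208) and undisturbed. The arm is near its wrist limit at 60° of tilt, so I'll use about 70° (steeper).

Run:
```python
from h import *
a=np.radians(70)
print(tip(0,a,ed=.038),tip(.3,a,ed=.038))
rows([([.44,.12,.30],rot(a)),([.425,.19,.27],rot(a))])
```

```text
[0.47268045 0.19206099 0.1047135 ] [0.47528619 0.19222548 0.12698917]
rot [0.035, -0.134, -0.004] xyz [-0.0033, -0.0599, 0.0238]
rot [0.035, -0.134, -0.004] xyz [-0.0267, -0.1314, 0.0429]
```

>>> carry_out([
  {"rot": [0.035,-0.134,-0.004],"xyz": [0,0,0],"grip": 255},
  {"rot": [0.035,-0.134,-0.004],"xyz": [0,-0.03,0.012],"grip": 255},
  {"rot": [0.035,-0.134,-0.004],"xyz": [-0.003,-0.06,0.024],"grip": 255},
  {"rot": [0.035,-0.134,-0.004],"xyz": [-0.015,-0.1,0.034],"grip": 255},
  {"rot": [0.035,-0.134,-0.004],"xyz": [-0.027,-0.131,0.043],"grip": 255},
  {"rot": [0.035,-0.134,-0.004],"xyz": [-0.027,-0.131,0.043],"grip": 255},
  {"rot": [0.035,-0.134,-0.004],"xyz": [-0.027,-0.131,0.043],"grip": 255},
])

```text
clock: 2.65
tool_pos: [0.4259, 0.1873, 0.2697]
eef_rot: [0.985, 0.03, 0.172, -0.005]
contact_force: [0.7, -1.2, -0.0]
opening: 0.006
finger_force: 0.0
```

```bash
cat >> h.py <<'E'
def show(a=None):
    s=r.get_state();M=R.from_quat(s['eef_rot']).as_matrix();d=s['tool_pos']-PIN
    print("pin frame mm",(np.array([d@X,d@Y,d[2]])*1e3).round(1),"pitch",np.degrees(np.arcsin(-M[2,2])).round(1),"q",s['q'].round(2),"t",s['clock'],"F",s['contact_force'].round(1))
    if a is not None: print("roterr",(rot(a).inv()*R.from_quat(s['eef_rot'])).as_rotvec().round(3))
E
python3 - <<'E'
from h import *
a=np.radians(70);show(a);g=tip(0,a,ed=.038)
rows([(g-.04*X+[0,0,.06],rot(a)),(g-.03*X-[0,0,.008],rot(a)),(g-[0,0,.008],rot(a)),(tip(.3,a,ed=.038),rot(a))])
E
```

```text
pin frame mm [-117.4   -1.8  123.7] pitch 70.2 q [-0.78  0.35  0.18  2.29  0.51  0.24 -2.61] t 2.65 F [ 0.7 -1.2 -0. ]
roterr [-0.002 -0.004  0.001]
rot [0.002, 0.004, -0.001] xyz [-0.029, -0.002, 0.1011]
rot [0.002, 0.004, -0.001] xyz [-0.0426, -0.0021, 0.1685]
rot [0.002, 0.004, -0.001] xyz [-0.0144, -0.0021, 0.1786]
rot [0.002, 0.004, -0.001] xyz [-0.0017, -0.0021, 0.151]
```

>>> carry_out([
  {"rot": [0,0,-0.125],"xyz": [0,0,0],"grip": 255},
  {"rot": [0,0,-0.25],"xyz": [0,0,0],"grip": 255},
  {"rot": [0,0,-0.375],"xyz": [0,0,0],"grip": 255},
  {"rot": [0,0,-0.5],"xyz": [0,0,0],"grip": 255},
  {"rot": [0,0,-0.625],"xyz": [0,0,0],"grip": 255},
  {"rot": [0,0,-0.75],"xyz": [0,0,0],"grip": 255},
  {"rot": [0,0,-0.875],"xyz": [0,0,0],"grip": 255},
  {"rot": [0,0,-1.0],"xyz": [0,0,0],"grip": 255},
])

```text
clock: 3.32
tool_pos: [0.428, 0.1817, 0.2714]
eef_rot: [0.851, 0.496, 0.154, 0.08]
contact_force: [-0.3, -0.2, 0.8]
opening: 0.004
finger_force: 0.0
```

>>> carry_out([
  {"rot": [0,0,-0.125],"xyz": [0,0,0],"grip": 255},
  {"rot": [0,0,-0.25],"xyz": [0,0,0],"grip": 255},
  {"rot": [0,0,-0.375],"xyz": [0,0,0],"grip": 255},
  {"rot": [0,0,-0.5],"xyz": [0,0,0],"grip": 255},
  {"rot": [0,0,-0.625],"xyz": [0,0,0],"grip": 255},
  {"rot": [0,0,-0.75],"xyz": [0,0,0],"grip": 255},
  {"rot": [0,0,-0.875],"xyz": [0,0,0],"grip": 255},
  {"rot": [0,0,-1.0],"xyz": [0,0,0],"grip": 255},
])

```text
clock: 3.98
tool_pos: [0.4281, 0.1816, 0.2715]
eef_rot: [0.509, 0.843, 0.096, 0.144]
contact_force: [-0.5, 0.4, -0.8]
opening: 0.002
finger_force: 0.0
```

>>> carry_out([
  {"rot": [0,0,-0.125],"xyz": [0,0,0],"grip": 255},
  {"rot": [0,0,-0.25],"xyz": [0,0,0],"grip": 255},
  {"rot": [0,0,-0.375],"xyz": [0,0,0],"grip": 255},
  {"rot": [0,0,-0.5],"xyz": [0,0,0],"grip": 255},
  {"rot": [0,0,-0.625],"xyz": [0,0,0],"grip": 255},
  {"rot": [0,0,-0.75],"xyz": [0,0,0],"grip": 255},
  {"rot": [0,0,-0.875],"xyz": [0,0,0],"grip": 255},
  {"rot": [0,0,-1.0],"xyz": [0,0,0],"grip": 255},
])

```text
clock: 4.65
tool_pos: [0.4281, 0.1815, 0.2715]
eef_rot: [0.042, 0.984, 0.015, 0.173]
contact_force: [0.1, 0.1, 0.7]
opening: 0.005
finger_force: 0.0
```

```bash
sed -i 's/y=-Y$/y=Y/' h.py
python3 - <<'E'
from h import *
a=np.radians(70);show(a);g=tip(0,a,ed=.038);q=rot(a)
rows([(r.get_state()['tool_pos'],q),(g-.04*X+[0,0,.06],q),(g-.03*X-[0,0,.008],q),(g-[0,0,.008],q),(tip(.3,a,ed=.038),q)])
E
```

```text
pin frame mm [-115.6   -7.7  125.5] pitch 70.0 q [-0.21  0.38 -0.59  2.26  1.04  0.5  -0.18] t 4.65 F [0.1 0.1 0.7]
roterr [ 0.006 -0.001  0.148]
rot [-0.006, 0.001, -0.148] xyz [0.0, 0.0, 0.0]
rot [-0.006, 0.001, -0.148] xyz [0.0326, 0.0036, 0.1021]
rot [-0.006, 0.001, -0.148] xyz [0.0464, 0.002, 0.1694]
rot [-0.006, 0.001, -0.148] xyz [0.0185, 0.0062, 0.1796]
rot [-0.006, 0.001, -0.148] xyz [0.0058, 0.0079, 0.1521]
```

>>> carry_out([
  {"rot": [-0.006,0.001,-0.12],"xyz": [0.012,0,0.035],"grip": 255},
  {"rot": [-0.006,0.001,-0.148],"xyz": [0.022,0.002,0.07],"grip": 255},
  {"rot": [-0.006,0.001,-0.148],"xyz": [0.033,0.004,0.102],"grip": 255},
  {"rot": [-0.006,0.001,-0.148],"xyz": [0.04,0.003,0.135],"grip": 255},
  {"rot": [-0.006,0.001,-0.148],"xyz": [0.046,0.002,0.169],"grip": 255},
  {"rot": [-0.006,0.001,-0.148],"xyz": [0.046,0.002,0.169],"grip": 255},
  {"rot": [-0.006,0.001,-0.148],"xyz": [0.046,0.002,0.169],"grip": 255},
])

```text
clock: 5.23
tool_pos: [0.4418, 0.1904, 0.0919]
eef_rot: [-0.028, 0.985, 0.005, 0.17]
contact_force: [0.2, -0.9, -0.2]
opening: 0.006
finger_force: 0.0
```

Run:
```python
from h import *
a=np.radians(70);show(a);g=tip(0,a,ed=.038);q=rot(a)
rows([(r.get_state()['tool_pos'],q),(g-[0,0,.008],q)]+[(tip(t,a,ed=.038),q) for t in (0,.15,.3,.45,.6)])
t=r.snapshot("top")[:,:,::-1][150:250,150:290];s=r.snapshot("scene")[:,:,::-1][130:230,260:400]
cv2.imwrite("pics/c2.png",cv2.resize(np.vstack([t,s]),None,fx=3,fy=3,interpolation=cv2.INTER_CUBIC)[:,:])
```

```text
pin frame mm [-101.4    0.3  -54.1] pitch 70.5 q [-0.28  0.83 -0.57  2.4   2.03  0.67 -1.03] t 5.2333 F [ 0.2 -0.9 -0.2]
roterr [0.002 0.008 0.007]
rot [-0.002, -0.008, -0.007] xyz [0.0, 0.0, 0.0]
rot [-0.002, -0.008, -0.007] xyz [-0.0307, -0.0001, 0.0058]
rot [-0.002, -0.008, -0.007] xyz [-0.0334, -0.0001, -0.0017]
rot [-0.002, -0.008, -0.007] xyz [-0.0376, -0.0001, -0.0121]
rot [-0.002, -0.008, -0.007] xyz [-0.0433, -0.0001, -0.0218]
rot [-0.002, -0.008, -0.007] xyz [-0.0504, -0.0, -0.0306]
rot [-0.002, -0.008, -0.007] xyz [-0.0587, 0.0, -0.0381]
```

View pics/c2.png

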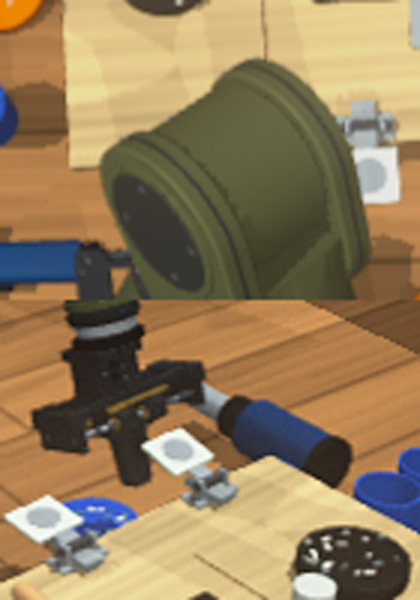

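The tag is still untouched, and the shut fingers are in front of and below it (scene crop: tip (135,480), tag (178,450)). I'll move under it and lift.

>>> carry_out([
  {"rot": [-0.002,-0.008,-0.007],"xyz": [-0.015,0,0.003],"grip": 255},
  {"rot": [-0.002,-0.008,-0.007],"xyz": [-0.031,0,0.006],"grip": 255},
  {"rot": [-0.002,-0.008,-0.007],"xyz": [-0.033,0,-0.002],"grip": 255},
  {"rot": [-0.002,-0.008,-0.007],"xyz": [-0.038,0,-0.012],"grip": 255},
  {"rot": [-0.002,-0.008,-0.007],"xyz": [-0.043,0,-0.022],"grip": 255},
  {"rot": [-0.002,-0.008,-0.007],"xyz": [-0.05,0,-0.031],"grip": 255},
  {"rot": [-0.002,-0.008,-0.007],"xyz": [-0.05,0,-0.031],"grip": 255},
])

```text
clock: 5.92
tool_pos: [0.4792, 0.1962, 0.1473]
eef_rot: [-0.033, 0.983, 0.009, 0.18]
contact_force: [-0.2, -0.8, -0.2]
opening: 0.006
finger_force: 0.2
```

Run:
```python
from h import *
a=np.radians(70);show(a);q=rot(a)
rows([(tip(t,a,ed=.038),q) for t in (.45,.6,.75,.9,1.05,1.2)])
t=r.snapshot("wrist")[:,:,::-1];s=r.snapshot("scene")[:,:,::-1][130:230,260:400]
cv2.imwrite("pics/c3.png",np.vstack([cv2.resize(s,(420,300),interpolation=cv2.INTER_CUBIC),cv2.resize(t,(420,300))]))
```

```text
pin frame mm [-63.7   3.7   1.3] pitch 69.2 q [-0.32  0.68 -0.43  2.29  1.82  0.46 -0.75] t 5.9167 F [-0.2 -0.8 -0.2]
roterr [-0.007 -0.014 -0.003]
rot [0.007, 0.014, 0.003] xyz [0.0039, -0.0037, 0.0089]
rot [0.007, 0.014, 0.003] xyz [-0.0046, -0.0037, 0.0015]
rot [0.007, 0.014, 0.003] xyz [-0.0141, -0.0037, -0.0045]
rot [0.007, 0.014, 0.003] xyz [-0.0244, -0.0037, -0.009]
rot [0.007, 0.014, 0.003] xyz [-0.0352, -0.0037, -0.012]
rot [0.007, 0.014, 0.003] xyz [-0.0464, -0.0038, -0.0133]
```

View pics/c3.png

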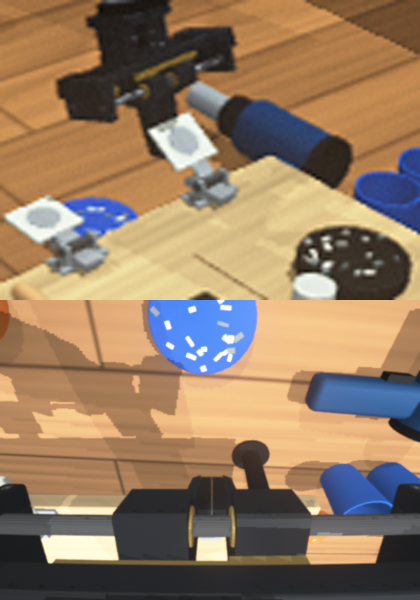

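The tag is lifting: in the scene crop the flag has tilted up at (183,140), resting on the fingertips. I'll continue along the arc.

>>> carry_out([
  {"rot": [0.007,0.014,0.003],"xyz": [-0.005,-0.004,0.001],"grip": 255},
  {"rot": [0.007,0.014,0.003],"xyz": [-0.014,-0.004,-0.005],"grip": 255},
  {"rot": [0.007,0.014,0.003],"xyz": [-0.024,-0.004,-0.009],"grip": 255},
  {"rot": [0.007,0.014,0.003],"xyz": [-0.035,-0.004,-0.012],"grip": 255},
  {"rot": [0.007,0.014,0.003],"xyz": [-0.046,-0.004,-0.013],"grip": 255},
  {"rot": [0.007,0.014,0.003],"xyz": [-0.046,-0.004,-0.013],"grip": 255},
])

```text
clock: 6.52
tool_pos: [0.5185, 0.1945, 0.172]
eef_rot: [-0.031, 0.985, 0.004, 0.171]
contact_force: [1.0, 1.0, -0.3]
opening: 0.003
finger_force: 0.0
```

Run:
```python
from h import *
a=np.radians(70);show(a);q=rot(a)
print([((tip(t,a)-PIN)*1e3).round().tolist() for t in (1.2,1.3,1.5)])
rows([(tip(t,a),q) for t in np.arange(1.3,2.01,.1)])
s=r.snapshot("scene")[:,:,::-1][130:230,260:400]
cv2.imwrite("pics/c4.png",cv2.resize(s,(420,300),interpolation=cv2.INTER_CUBIC))
```

```text
pin frame mm [-24.5  -0.5  26. ] pitch 70.2 q [-0.36  0.63 -0.27  2.16  1.42  0.33 -0.28] t 6.5167 F [ 1.   1.  -0.3]
roterr [0.002 0.004 0.   ]
[[-28.0, -2.0, 40.0], [-23.0, -1.0, 40.0], [-14.0, -1.0, 44.0]]
rot [-0.002, -0.004, -0.0] xyz [-0.0062, 0.0004, -0.013]
rot [-0.002, -0.004, -0.0] xyz [-0.0109, 0.0004, -0.0135]
rot [-0.002, -0.004, -0.0] xyz [-0.0158, 0.0004, -0.0136]
rot [-0.002, -0.004, -0.0] xyz [-0.0206, 0.0004, -0.0131]
rot [-0.002, -0.004, -0.0] xyz [-0.0255, 0.0004, -0.0121]
rot [-0.002, -0.004, -0.0] xyz [-0.0303, 0.0004, -0.0105]
rot [-0.002, -0.004, -0.0] xyz [-0.035, 0.0005, -0.0083]
rot [-0.002, -0.004, -0.0] xyz [-0.0394, 0.0005, -0.0057]
```

View pics/c4.png

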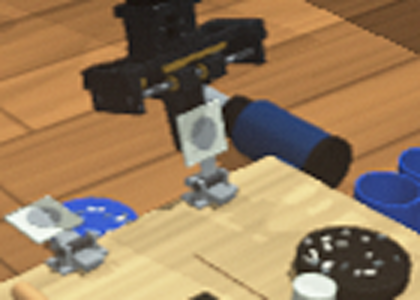

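The flag stands nearly upright at (203,132), with the fingers behind it. I'll continue over the top.

>>> carry_out([
  {"rot": [0,-0.004,0],"xyz": [-0.006,0,-0.013],"grip": 255},
  {"rot": [0,-0.004,0],"xyz": [-0.011,0,-0.014],"grip": 255},
  {"rot": [0,-0.004,0],"xyz": [-0.016,0,-0.014],"grip": 255},
  {"rot": [0,-0.004,0],"xyz": [-0.021,0,-0.013],"grip": 255},
  {"rot": [0,-0.004,0],"xyz": [-0.026,0,-0.012],"grip": 255},
  {"rot": [0,-0.004,0],"xyz": [-0.03,0,-0.0105],"grip": 255},
  {"rot": [0,-0.004,0],"xyz": [-0.035,0,-0.008],"grip": 255},
  {"rot": [0,-0.004,0],"xyz": [-0.0395,0,-0.006],"grip": 255},
])

```text
clock: 7.23
tool_pos: [0.5517, 0.1966, 0.1891]
eef_rot: [-0.032, 0.985, 0.004, 0.171]
contact_force: [-0.5, -0.1, 0.1]
opening: 0.006
finger_force: 0.3
```

Run:
```python
from h import *
a=np.radians(70);show(a)
rows([(tip(t,a+k),rot(a+k)) for t,k in zip((2.1,2.25,2.4,2.55,2.7,2.85,3,3.14),np.linspace(.03,.24,8))])
```

```text
pin frame mm [ 8.7 -0.4 43.1] pitch 70.3 q [-0.28  0.63 -0.35  2.06  1.17  0.39  0.02] t 7.2333 F [-0.5 -0.1  0.1]
roterr [ 0.003  0.005 -0.002]
rot [-0.003, 0.025, 0.002] xyz [-0.0063, 0.0004, 0.0023]
rot [-0.003, 0.055, 0.002] xyz [-0.0117, 0.0004, 0.0077]
rot [-0.003, 0.085, 0.002] xyz [-0.0162, 0.0004, 0.0141]
rot [-0.003, 0.115, 0.002] xyz [-0.0195, 0.0004, 0.0211]
rot [-0.003, 0.145, 0.002] xyz [-0.0216, 0.0004, 0.0286]
rot [-0.003, 0.175, 0.002] xyz [-0.0224, 0.0005, 0.0364]
rot [-0.003, 0.205, 0.002] xyz [-0.0218, 0.0005, 0.0442]
rot [-0.003, 0.235, 0.002] xyz [-0.0208, 0.0005, 0.0495]
```

>>> carry_out([
  {"rot": [0,0.025,0],"xyz": [-0.0065,0,0.002],"grip": 255},
  {"rot": [0,0.055,0],"xyz": [-0.012,0,0.008],"grip": 255},
  {"rot": [0,0.085,0],"xyz": [-0.016,0,0.014],"grip": 255},
  {"rot": [0,0.115,0],"xyz": [-0.0195,0,0.021],"grip": 255},
  {"rot": [0,0.145,0],"xyz": [-0.0215,0,0.0285],"grip": 255},
  {"rot": [0,0.175,0],"xyz": [-0.0225,0,0.0365],"grip": 255},
  {"rot": [0,0.205,0],"xyz": [-0.022,0,0.044],"grip": 255},
  {"rot": [0,0.235,0],"xyz": [-0.021,0,0.0495],"grip": 255},
])

```text
clock: 7.9
tool_pos: [0.589, 0.1988, 0.1495]
eef_rot: [-0.032, 0.998, 0.0, 0.055]
contact_force: [-0.1, -1.3, 1.9]
opening: 0.005
finger_force: 1.4
```

Run:
```python
from h import *
show(np.radians(84))
```

```text
pin frame mm [46.1 -0.6  3.5] pitch 83.7 q [-0.08  0.82 -0.6   1.75  0.77  0.72  0.53] t 7.9 F [-0.1 -1.3  1.9]
roterr [ 0.003 -0.004 -0.   ]
```

The tag is nearly flat. I'll press a little more, check the force, and then lift off.

>>> carry_out([
  {"rot": [0,0,0],"xyz": [0,0,0.001],"grip": 255},
  {"rot": [0,0,0],"xyz": [0,0,0.002],"grip": 255},
  {"rot": [0,0,0],"xyz": [0,0,0.003],"grip": 255},
  {"rot": [0,0,0],"xyz": [0,0,0.003],"grip": 255},
])

```text
clock: 8.23
tool_pos: [0.5895, 0.1989, 0.1484]
eef_rot: [-0.032, 0.998, 0.0, 0.056]
contact_force: [-2.3, -2.0, 9.7]
opening: 0.004
finger_force: 4.6
```

The force rose to about 10 N, so the tag is on its stop. Lifting straight off.

>>> carry_out([
  {"rot": [0,0,0],"xyz": [0,0,-0.01],"grip": 255},
  {"rot": [0,0,0],"xyz": [0,0,-0.03],"grip": 255},
  {"rot": [0,0,0],"xyz": [0,0,-0.06],"grip": 255},
  {"rot": [0,0,0],"xyz": [0,0,-0.1],"grip": 255},
  {"rot": [0,0,0],"xyz": [0,0,-0.14],"grip": 255},
  {"rot": [0,0,0],"xyz": [0.02,0,-0.16],"grip": 255},
  {"rot": [0,0,0],"xyz": [0.02,0,-0.16],"grip": 255},
  {"rot": [0,0,0],"xyz": [0.02,0,-0.16],"grip": 255},
])

```text
clock: 8.9
tool_pos: [0.5512, 0.1972, 0.3053]
eef_rot: [-0.032, 0.998, 0.0, 0.057]
contact_force: [-0.0, -0.1, -0.3]
opening: 0.007
finger_force: 0.0
```

Run:
```python
from h import *
show()
s=r.snapshot("scene")[:,:,::-1][150:300,200:410]
cv2.imwrite("pics/c5.png",cv2.resize(s,None,fx=3.5,fy=3.5,interpolation=cv2.INTER_CUBIC))
```

```text
pin frame mm [  8.2   0.2 159.3] pitch 83.5 q [-0.    0.59 -0.75  1.69  0.57  0.97  0.67] t 8.9 F [-0.  -0.1 -0.3]
```

View pics/c5.png

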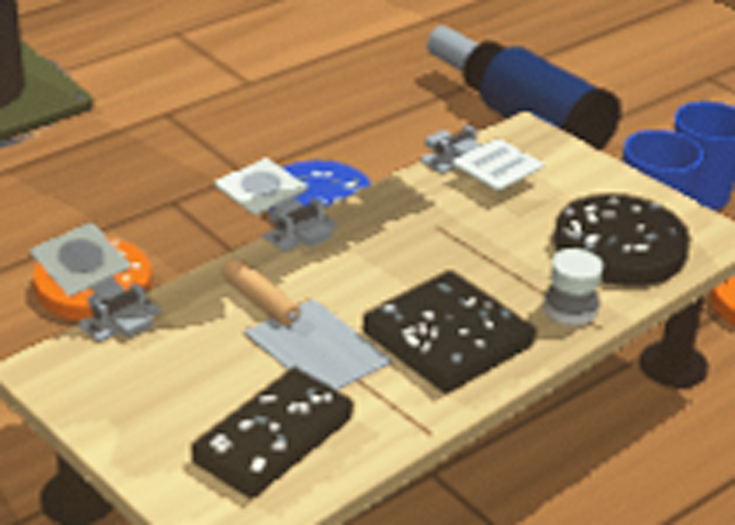

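The left tag (500,163) now lies level over the board with its two-bar face up. The other tags and panels are undisturbed and the hand is clear.

```bash
python3 -c "
from plant import r
print(r.finish_job())"
```

```text
the job is handed in; nothing more can be done
None
```

The left tag, in front of the round panel, is turned over and looks flat with its two-bar face up; the hand is clear, nothing else looks moved, and the job is handed in (no verdict was returned).

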